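# Load a bar into the terrain-bench cutting jig

### The arm

A 6-joint arm with a two-finger parallel gripper is mounted at the origin on the work surface. World frame = base frame: x ahead of the robot, y to its left, z up, the work surface at z = 0. Lengths are in m, angles in degrees, forces in N, time in s.
With the tool pointing down it reaches from about 0.375 to 0.9 m from the base axis. Payload 3.1 kg.
Tool frame: the origin (TCP) lies at the very end of the fingers, on their centre line; the grasp point (between the pads) lies behind it (bot.grip_depth is the z of the grasp point in the tool frame, in m); z points along the fingers, y is the direction in which the jaws open and shut (so a half turn about z gives the same grasp; the last joint's range is limited). The gripper opens to 87 mm and grips with 3 to 60 N. Pads are 19 mm wide; open, the fingers measure 117 mm over their backs; the gripper's body (75 mm by 190 mm) begins 51 mm behind the grasp point.
Start: joints at [55.72, 30.224, 82.088, -0, 67.689, -10.227], TCP at [0.255, 0.571, 0.223] pointing down, gripper open.
Joint ranges: [-176.69, 176.69], [-43.24, 126.21], [12.49, 139.97], [-82, 262], [0, 151.66], [-163.58, 163.58]. Speed limits (degrees/s): [159.86, 159.86, 180, 180, 180, 180].

### API

Orientations are given as a 3x3 rotation matrix whose columns are the frame's x, y, z axes.
In Python, from rig import bot, vision gives the robot as it stands. The module is installed in compiled form; this text tells all that it offers.
- The arm moves only by the shell command python3 -m jog 'ROWS'. ROWS is JSON, a list of rows, each a list of 3 entries, a list of its own where there are three numbers: the shift along the tool's x, y, z in mm, then the turn, a rotation vector about the tool's x, y, z in degrees, then the closure, from 0 (fully open) to 1 (shut). In form: [[[dx, dy, dz], [wx, wy, wz], fingers], ...]. A call has 1 to 12 rows; each row is the pose to reach, as a shift and turn from the pose commanded when the call began, along the tool's axes at that moment; what a row does not reach only later rows make up. A row lasts 1/12 s, in which the tool goes at most 41.7 mm and 7.16 degrees, less where a joint would pass 70% of its speed; a pose out of reach is approached as far as the arm can. A call with a gripper value outside its range is refused whole. The fingers move at their own pace and stop on an object; the grip force is fixed at half the most. Time passes only in rows, so rows that repeat a pose let the fingers close. It gives the time, the measured TCP pose, the force and the opening at its end, in the units of the state.
- bot.read_state(): the state, without advancing time (a new reading comes with each control period).
- vision.capture(name): name is "scene" or "top" or "wrist"; returns the picture (384x512x3 uint8, red, green, blue); there is no depth.
- vision.camera_info(name): a dict with "intrinsics" (3x3 intrinsics, pixels), "dist" ([k1, k2, p1, p2, k3] as OpenCV has them; the pictures are not rectified), "camera_from_world" (4x4, takes a point from world to camera coordinates); the wrist camera has in their place "mount" (4x4, takes a point from camera to tool coordinates, whose origin is the TCP and whose axes are the flange's). Camera axes: x right, y up, looking along -z (the intrinsics and any distortion apply to the point x, -y, -z); pixel columns grow to the right and rows downward; lengths in m; the calibration is good to about 2 mm. A picture is of the moment at which its call begins: read the wrist's pose just before it. camera_info takes no time and is no camera call.
- bot.hand_in(): hands the job in, once; it reports no verdict.
The state is a dict: "time_s": time; "joint_positions": joint angles; "qvel": joint speeds; "tau": joint torques, N m; "position": TCP position; "tcp_rot": TCP orientation; "force": force on the tool from outside, world axes, zero at the start; "moment": the same for the moment, N m; "opening": opening from 0.0 (shut) to 1.0 (fully open).
Only numpy, scipy, OpenCV 4.12 (cv2) and the standard library are available. Lean on these libraries where they do the work, as an engineer would, in place of code of your own. Each camera call takes 0.05 s, during which the arm holds its last target. There are 200 camera calls.

### The job

Load the cutting jig: slide its keeper fully open, draw the long square aluminium bar out of the stock rack and lay it on the jig's rail with its front end started in the guide tube, and let go of it there. Then take the bar again near its tail, feed it straight through the tube until it is fully home against the end stop, and slide the keeper shut behind it. Leave the other stock and the things on the table where they are.

Things in the scene. Friction and masses are not known exactly. Their poses are not given: they have to be found in the camera images.
- bar_center (a point): Centre of the loose aluminium bar, 14 x 14 mm square, 200 mm long, about 106 g. Its y axis runs along it, z up. At the start it lies in one of the rack's pigeonholes, centre 31 mm above the table, its -y (front) end standing 90 to 100 mm out of the rack's face, the rest under the rack's roof: it must be drawn out about 110 mm towards -y before it can be lifted clear.
- rack_front (a point): Fixed wooden stock rack, 182 mm wide (x), 115 deep, 60 high; three pigeonholes 50 mm wide, 30 high, centred at x = -58, 0, +58 mm, floor 24 mm above the table; the floor stands 10 mm out of the front as a sill. This point is the middle of the front face's top edge; +y points into the rack.
- tube_mouth (a point): Centre of the guide tube's mouth on the fixed jig, 42 mm above the table. Square steel tube, bore 18 x 18 mm, outside 26 mm, from here 70 mm towards -y, the feeding direction. A flare, 34 mm wide and up to 63 mm above the table, fills y = 0 to +15 mm. With the bar home its centre is at y = -10 mm, its tail at y = +90 mm.
- rail_end (a point): Rear end of the jig's rail, on its top, 130 mm behind the tube mouth (+y) and 33 mm above the table. The rail, 10 mm wide, runs from here to the mouth level with the bore's floor: a bar lying on it has its centre 40 mm above the table. Fingers can straddle bar and rail: the base beside it is 8 mm thick, the keeper's guide 12 mm high.
- stop_face (a point): Middle of the end stop's face that the bar's front end must meet, on the jig 110 mm beyond the tube mouth and 42 mm above the table. The stop is rigid and 40 mm wide.
- keeper_tab (a point): Point on the keeper's upright steel tab, 75 mm above the table; tab 12 mm thick (x), 26 wide (y), top at 92 mm; pinch or push it. +x is the opening direction, square to the rail. Its middle is 30 mm from the rail's middle when shut, 70 open. From it a toe 7 mm thick, top 45 mm above the table, 94 to 101 mm behind the tube mouth, crosses the rail when shut: it can shut only behind the bar's tail.
- keeper (a joint): Slide of the keeper in m: 0 shut (across the rail), 0.040 fully open; it stays where it is left, about 2 N to move.
- dowel_center (a point): Centre of a loose round wooden dowel, 18 mm thick, 130 mm long, in another pigeonhole, standing some 25 to 30 mm out. Leave it.
- strip_center (a point): Centre of a loose flat wooden strip, 22 x 9 x 125 mm, in another pigeonhole, standing some 20 to 25 mm out. Leave it.
- ruin: Loose model ruin, 90 x 90 mm, 120 mm high; origin under its centre.
- glue: Loose white glue bottle, 36 mm across, 85 mm high; origin under its centre.
- pot: Loose clear paint pot, 34 mm across, 50 mm high; origin under its centre.
- figure: Loose brass figure on a 40 mm base, 68 mm high; origin under its centre.
- tray: Loose dark wooden dice tray, 130 x 160 mm, 30 mm high; origin under its centre.

How it is judged (in metres and radians):
On the way, in this order (a step that is already met when the one before it is completed fails the run):
1. the keeper is slid open (value of joint keeper above 0.035 m), for 0.1 s.
2. the bar lies on the rail with its front end 12 to 95 mm inside the guide tube, let go (angle between the y axis of bar_center and the y axis of tube_mouth, either way round below 0.08 rad and x of bar_center in the frame of tube_mouth between -0.006 and 0.006 m and z of bar_center in the frame of tube_mouth between -0.006 and 0.004 m and y of bar_center in the frame of tube_mouth between 0.005 and 0.088 m and contact force between bar and the arm below 0.2 N and contact force between bar and the fingers below 0.2 N), for 0.2 s.
3. the bar has been fed home through the tube to the end stop (angle between the y axis of bar_center and the y axis of tube_mouth, either way round below 0.08 rad and x of bar_center in the frame of tube_mouth between -0.006 and 0.006 m and z of bar_center in the frame of tube_mouth between -0.006 and 0.004 m and y of bar_center in the frame of tube_mouth below -0.0055 m), for 0.1 s.
4. the keeper is shut behind the bar (all of step 3 and value of joint keeper below 0.005 m), for 0.2 s.
At the end, for the whole second after the job is handed in: The bar lies in the guide tube, in line with it (within 0.08 rad and 6 mm), its front end within 4.5 mm of the end stop; the keeper is shut (within 5 mm) behind its tail; the bar is at rest (all of step 4 and linear speed of bar below 0.01 m/s); the robot touches nothing.
It fails at once if a bystander (dowel, strip, ruin, glue, pot, figure or tray) was moved by more than 30 mm (distance of any of dowel_center, strip_center, ruin, glue, pot, figure, tray from where it was at the start of the episode above 0.03 m).
It also fails if it takes over 64 s, if anything falls off the work surface, if the arm or the gripper's body presses on something with over 40 N, if the wrist force passes 120 N, or if a joint passes its speed limit or range.

## Working session

There is one attempt and no reset: what is moved stays moved. The work goes in short steps, Python scripts to look and compute and a shell command to move; the robot and the scene stay as the last step left them, time stands still between calls to the robot, and variables do not carry over. Pictures are saved under pics/ and viewed, about 8 in all and at most 12, crops included, and the job is handed in when it is done.

```bash
mkdir -p pics
cat > h.py <<'E'
import numpy as np, cv2
from rig import bot, vision
def cam(name):
    i=vision.camera_info(name);K=np.array(i["intrinsics"]);d=np.array(i["dist"],float)
    if "camera_from_world" in i: T=np.array(i["camera_from_world"])
    else:
        s=bot.read_state();W=np.eye(4);W[:3,:3]=s["tcp_rot"];W[:3,3]=s["position"]
        T=np.linalg.inv(W@np.array(i["mount"]))
    return K,d,T
def ray(c,px):
    K,d,T=c;u=cv2.undistortPoints(np.array(px,float).reshape(-1,1,2),K,d).reshape(-1,2)
    D=np.c_[u[:,0],-u[:,1],-np.ones(len(u))]@T[:3,:3]
    return -T[:3,:3].T@T[:3,3],D
def onz(c,px,z):
    o,D=ray(c,px);z=np.broadcast_to(z,len(D));return o+D*((z-o[2])/D[:,2])[:,None]
def proj(c,P):
    K,d,T=c;p=np.atleast_2d(P)@T[:3,:3].T+T[:3,3];p=p*[1,-1,-1]
    return cv2.projectPoints(p,np.zeros(3),np.zeros(3),K,d)[0].reshape(-1,2)
E
python3 - <<'E'
from h import *
a=vision.capture("scene");b=vision.capture("top")
for n,i in(("scene",a),("top",b)):
    cv2.imwrite(f"pics/{n}.png",i[:,:,::-1]);cv2.imwrite(f"pics/{n}0.png",cv2.resize(i[:,:,::-1],(800,600),interpolation=cv2.INTER_CUBIC))
    c=cam(n);print(n,-c[2][:3,:3].T@c[2][:3,3])
print(bot.read_state(),bot.grip_depth)
E
```

```text
scene [1.41523703 0.28514037 0.89969223]
top [ 0.41022742 -0.0377139   0.98913445]
{'time_s': 0.1, 'joint_positions': array([ 5.57210198e+01,  3.02722031e+01,  8.21482377e+01, -1.18121578e-03,
        6.76881498e+01, -1.02274289e+01]), 'qvel': array([ 0.04778975, -0.16505954, -0.15557258, -0.0875557 ,  0.01532881,
       -0.14368666]), 'tau': array([ 1.76165790e-04, -4.40982950e+01, -1.77150947e+01,  6.35251938e-02,
        5.34357189e-02, -5.97853705e-05]), 'position': array([0.25433512, 0.57020502, 0.22168936]), 'tcp_rot': array([[-9.13182161e-01,  4.07550285e-01, -1.05169581e-03],
       [ 4.07551518e-01,  9.13180855e-01, -1.57680736e-03],
       [ 3.17760192e-04, -1.86853258e-03, -9.99998204e-01]]), 'force': array([ 0.19006209, -0.53024484, -0.63193509]), 'moment': array([ 0.00874775, -0.02560833, -0.05437689]), 'opening': 1.000289358939266} -0.0187
```

View pics/top0.png

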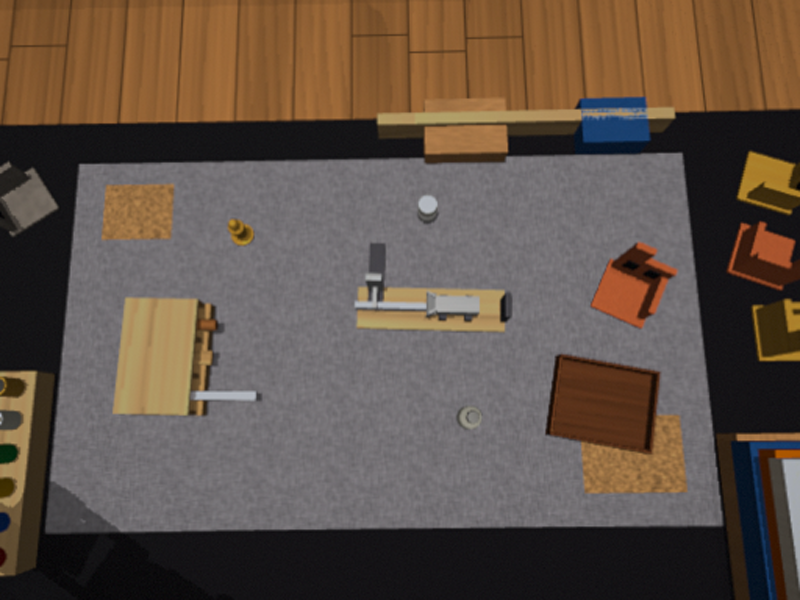

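View pics/scene0.png

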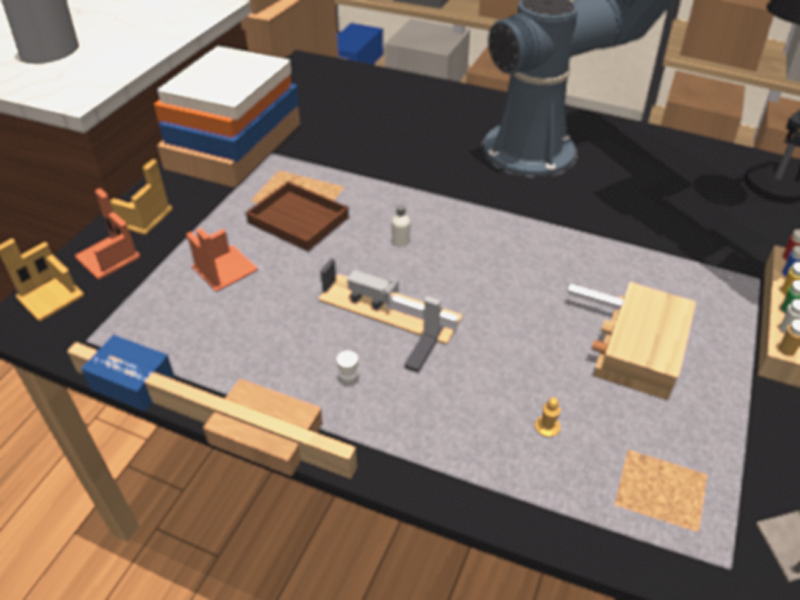

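Run:
```python
from h import *
t=cv2.imread("pics/top.png")
R=lambda x,y,w,h:cv2.resize(t[y:y+h,x:x+w],None,fx=7,fy=7,interpolation=cv2.INTER_CUBIC)
A=R(222,150,112,44)  # jig
B=R(110,190,112,40)
cv2.imwrite("pics/c1.png",np.vstack([A,B]))
c=cam("top")
def sub(p):return [q/1.5625 for q in p]
for n,p,z in [("barfront",(256,396),.038),("barrack",(195,396),.038),("railend",(357,305),.033),("mouth",(428,304),.063),("stop",(505,306),.06),("tab",(376,279),.092),("rackfrontL",(199,299),.06),("rackfrontR",(190,414),.06)]:
    print(n,onz(c,[sub(p)],z)[0].round(4))
```

```text
barfront [0.4561 0.1951 0.038 ]
barrack [0.4575 0.2917 0.038 ]
railend [0.6011 0.0356 0.033 ]
mouth [ 0.5948 -0.0789  0.063 ]
stop [ 0.5902 -0.2003  0.06  ]
tab [0.6297 0.0017 0.092 ]
rackfrontL [0.6095 0.2854 0.06  ]
rackfrontR [0.4291 0.2904 0.06  ]
```

View pics/c1.png

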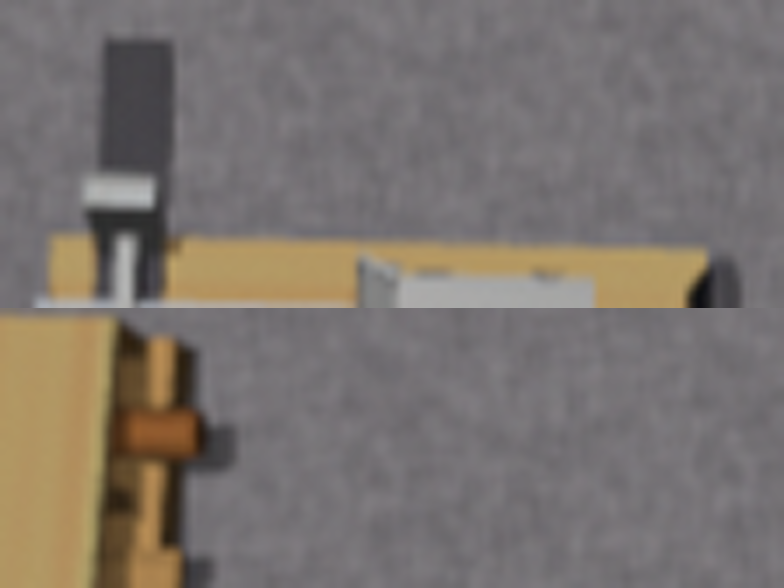

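Run:
```python
from h import *
t=cv2.imread("pics/top.png").astype(int);c=cam("top")
hsv=cv2.cvtColor(t.astype(np.uint8),cv2.COLOR_BGR2HSV)
m=((hsv[...,1]<45)&(hsv[...,2]>150)).astype(np.uint8)
n,l,s,ce=cv2.connectedComponentsWithStats(m)
for i in range(1,n):
    if s[i,4]>15 and 100<s[i,0]<340 and 130<s[i,1]<280: print(s[i],ce[i])
def line(x0,x1,y0,y1,z,nm):
    P=[]
    for x in range(x0,x1):
        ys=np.where(m[y0:y1,x])[0]
        if len(ys): P.append((x,y0+ys.mean()))
    P=np.array(P);W=onz(c,P,z);f=np.polyfit(W[:,1],W[:,0],1);r=W[:,0]-np.polyval(f,W[:,1])
    print(nm,len(P),f,np.degrees(np.arctan(f[0])),r.std(),W[0],W[-1])
line(243,271,188,202,.033,"rail");line(281,304,185,203,.055,"tube");line(128,163,248,260,.038,"bar")
P=[[i,j] for i in (0,) for j in (0,)]
for y in (192,194,195,196,197,198): print(y,hsv[y,224:236,2], hsv[y,224:236,1])
for y in (252,253,254): print(y,hsv[y,156:170,2])
for x in (230,250,260,290): print(x,hsv[185:208,x,2],hsv[185:208,x,1])
```

```text
[234 176  10   3  30] [238.5 177. ]
[227 184  46  14 190] [248.37894737 194.13157895]
[275 189  32  11 263] [291.98479087 193.96577947]
[125 250  39   6 209] [144.31578947 252.77511962]
rail 28 [0.06081745 0.60309931] 3.4802966477958766 0.0005356311732938965 [ 0.60226953 -0.00143643  0.033     ] [ 0.59855287 -0.07016008  0.033     ]
tube 23 [0.02948668 0.60101098] 1.6889727470295446 0.0004296938686254457 [ 0.59884503 -0.09686677  0.055     ] [ 0.59668362 -0.15141001  0.055     ]
bar 35 [0.00294426 0.45761035] 0.1686932635398275 0.0005169579391857353 [0.4596959  0.28392383 0.038     ] [0.45719957 0.19970867 0.038     ]
192 [116 114 120 141 144 158 178 179 179 179 171 135] [11  9  9  9  7 58 76 76 77 76 70 36]
194 [115 108 124 175 191 190 190 190 191 191 190 191] [ 9  7  8 13 16 16 16 16 16 17 16 17]
195 [117 113 128 174 190 190 190 189 191 190 189 191] [11  9  8 15 16 16 17 15 17 16 16 16]
196 [120 117 126 152 154 155 156 155 155 155 158 165] [ 9  7  8 12 15 16 15 15 16 15 18 17]
197 [118 117 117 109  92  91  90  91  91  91  94 107] [6 7 9 5 8 6 3 6 8 8 8 7]
198 [118 115 116 105 101 1
[... 339 characters left out ...]
8
 179 180 179 179 180] [110 111 111 110 113 117 117  76  13  16  17  15   3 101 122 120 123 119
 114 108 104 101 102]
250 [180 179 179 179 179 179 179 179 178 188 191 176 128  85 141 173 169 171
 176 178 179 179 179] [113 111 111 110 111 115 120 110  37  14  17  16  14  45 114 121 119 121
 119 116 108 108 103]
260 [178 179 179 179 178 179 179 179 179 179 190 189 150  83 134 169 168 167
 174 179 179 178 179] [113 114 113 111 113 115 118 115  56   1  16  16  17  25 110 121 121 121
 120 117 113 110 107]
290 [164 179 179 179 172 166 167 169 169 170 171 170 169 169 137  73  77 109
 140 167 177 180 179] [ 90 113 117 111  52   2   0   2   2   3   3   3   2   2   2   3  93 124
 122 121 120 116 115]
```

```bash
cat >> h.py <<'E'
from scipy.spatial.transform import Rotation as Ro
def to(x,y,z,psi):
    s=bot.read_state();R=np.array(s["tcp_rot"]);a=np.radians(psi)
    yv=np.array([np.cos(a),np.sin(a),0]);zv=np.array([0,0,-1.]);G=np.c_[np.cross(yv,zv),yv,zv]
    print("shift",(R.T@(np.array([x,y,z])-s["position"])*1e3).round(1),"turn",np.degrees(Ro.from_matrix(R.T@G).as_rotvec()).round(2))
E
python3 - <<'E'
from h import *
print(np.array(vision.camera_info("wrist")["mount"]).round(3),vision.camera_info("wrist")["intrinsics"])
to(.61,-.03,.25,-2.3)
E
```

```text
[[ 0.     0.96   0.279  0.076]
 [ 1.     0.    -0.001  0.001]
 [-0.001  0.279 -0.96  -0.162]
 [ 0.     0.     0.     1.   ]] [[295.73276174   0.         252.98862463]
 [  0.         295.73276174 193.01982477]
 [  0.           0.           1.        ]]
shift [-569.4 -403.2  -27.7] turn [-1.000e-01  5.000e-02  6.825e+01]
```

```bash
python3 -m jog '[[[-569,-403,-28],[0,0,68.2],0],[[-569,-403,-28],[0,0,68.2],0],[[-569,-403,-28],[0,0,68.2],0],[[-569,-403,-28],[0,0,68.2],0],[[-569,-403,-28],[0,0,68.2],0],[[-569,-403,-28],[0,0,68.2],0],[[-569,-403,-28],[0,0,68.2],0],[[-569,-403,-28],[0,0,68.2],0],[[-569,-403,-28],[0,0,68.2],0],[[-569,-403,-28],[0,0,68.2],0],[[-569,-403,-28],[0,0,68.2],0],[[-569,-403,-28],[0,0,68.2],0]]'; python3 -c "
from h import *
to(.61,-.03,.25,-2.3)"
```

```text
time_s: 1.1
position: [0.5097, 0.1389, 0.2425]
tcp_rot: [[0.04, 0.999, -0.001], [0.999, -0.04, 0.0], [0.0, -0.001, -1.0]]
force: [0.4, 0.1, 0.5]
opening: 0.998
shift [-164.8  107.    -7.6] turn [-0.04 -0.    0.03]
```

```bash
python3 -m jog '[[[-165,107,-8],[0,0,0],0.5],[[-165,107,-8],[0,0,0],0.5],[[-165,107,-8],[0,0,0],0.5],[[-165,107,-8],[0,0,0],0.5],[[-165,107,-8],[0,0,0],0.5],[[-165,107,-8],[0,0,0],0.5],[[-165,107,-8],[0,0,0],0.5],[[-165,107,-8],[0,0,0],0.5]]'; python3 -c "
from h import *
np.savez('w1',*cam('wrist'))
i=vision.capture('wrist');cv2.imwrite('pics/w1.png',i[:,:,::-1]);cv2.imwrite('pics/w1b.png',cv2.resize(i[:,:,::-1],(800,600),interpolation=cv2.INTER_CUBIC))"
```

```text
time_s: 1.77
position: [0.6087, -0.0277, 0.2498]
tcp_rot: [[0.04, 0.999, -0.002], [0.999, -0.04, 0.001], [0.001, -0.003, -1.0]]
force: [-0.5, 0.7, -0.5]
opening: 0.527
```

View pics/w1b.png

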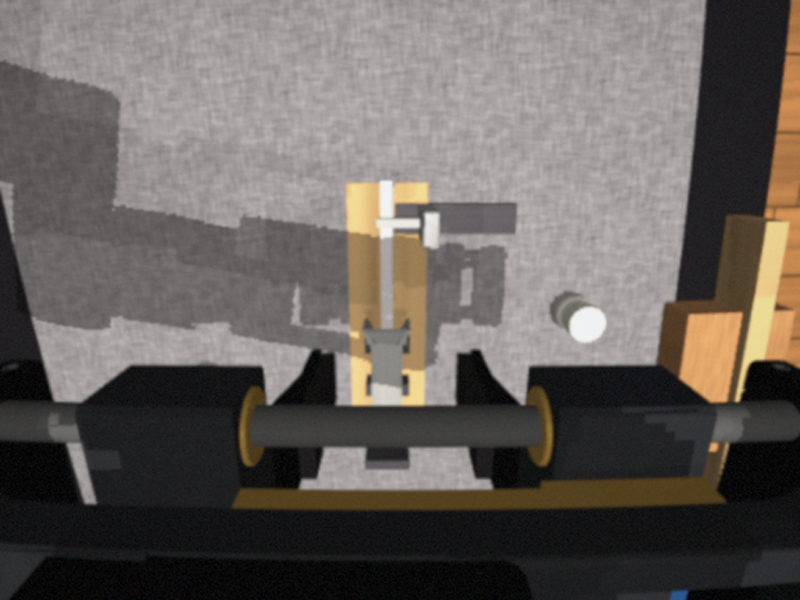

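Run:
```python
from h import *
t=cv2.imread("pics/w1.png");f=np.load("w1.npz");c=[f[k] for k in f.files]
hsv=cv2.cvtColor(t,cv2.COLOR_BGR2HSV).astype(float)
P=[]
for y in list(range(120,140))+list(range(146,202)):
    s=255-hsv[y,232:264,1];w=np.clip((s-np.percentile(s,30))/(s.max()-np.percentile(s,30)),0,1)
    x=np.arange(232,264)
    k=int(np.argmax(np.convolve(w,np.ones(7),'same')));sl=slice(max(0,k-7),k+8)
    P.append((( w[sl]*x[sl]).sum()/w[sl].sum(),y))
P=np.array(P);W=onz(c,P,.033);f1=np.polyfit(W[:,1],W[:,0],1);r=W[:,0]-np.polyval(f1,W[:,1])
ok=abs(r)<.001;f1=np.polyfit(W[ok,1],W[ok,0],1)
print("rail",f1,np.degrees(np.arctan(f1[0])),r.std(),ok.sum())
col=hsv[:,246:249,2].mean(1);print("rail end rows 110-124",col[110:124])
print("flare rows 195-235",hsv[195:235,246,2])
for n,p,z in [("railend",(247,116.5),.033),("baseL",(221.5,117),.008),("baseR",(274,117.5),.008),("tabtop",(276,146),.092)]: print(n,onz(c,[p],z)[0].round(4))
m=((hsv[...,1]<40)&(hsv[...,2]>195)).astype(np.uint8)
n,l,s,ce=cv2.connectedComponentsWithStats(m)
for i in range(1,n):
    if s[i,4]>15 and s[i,0]>200: print(s[i],ce[i])
for y in range(134,160,2): print(y,hsv[y,238:286,2].astype(int))
# base left/right edges
for xr,nm in(((215,232),"L"),((262,282),"R")):
    Q=[]
    for y in range(120,205):
        g=np.abs(np.gradient(cv2.GaussianBlur(hsv[...,1],(0,0),1)[y,xr[0]:xr[1]]));Q.append((xr[0]+np.argmax(g),y))
    V=onz(c,Q,.008);f2=np.polyfit(V[:,1],V[:,0],1);rr=V[:,0]-np.polyval(f2,V[:,1]);o=abs(rr)<.002;print(nm,np.polyfit(V[o,1],V[o,0],1),o.sum())
```

```text
rail [0.04477383 0.60220384] 2.5636394180815176 0.00048449327530803983 71
rail end rows 110-124 [162.66666667 163.33333333 161.         159.33333333 165.
 196.         235.33333333 242.66666667 242.66666667 242.66666667
 242.66666667 243.         243.         243.33333333]
flare rows 195-235 [168. 168. 168. 169. 167. 171. 170. 170. 171. 170. 168. 169. 166. 169.
 162. 141. 117. 116. 124. 124. 124. 122. 124. 123. 126. 133. 137. 137.
 138. 139. 140. 140. 139. 138. 139. 140. 138. 139. 140. 138.]
railend [0.6038 0.0397 0.033 ]
baseL [0.5693 0.0398 0.008 ]
baseR [0.6391 0.0363 0.008 ]
tabtop [0.6351 0.009  0.092 ]
[241 115  27  38 411] [249.45012165 135.82238443]
[272 137   9  21 170] [275.68235294 146.53529412]
[365 196  23  24 425] [375.76470588 207.53647059]
[238 246  19  13 200] [246.82  252.625]
134 [225 223 222 222 227 235 240 243 244 243 243 241 233 223 191 136 112 107
 110 107 108 106 108 108 109 105 107 107 102  88  75  75  75  81  88  91
  92  91  89  91  93  97 101 103 104 105 104 105]
136 [224 222 221 222 225 233 240 243 243 243 244 241 232 223 191 136 112 108
 108 109 110 110 
[... 1663 characters left out ...]
4 222 221 219 209 189 174 174 171 166 160]
154 [137 136 138 143 150 161 170 170 172 171 170 170 159 154 153 150 152 153
 151 150 149 148 151 151 154 154 154 157 155 153 143 121 133 178 216 226
 226 222 220 217 212 204 185 173 171 170 166 155]
156 [140 137 141 142 150 159 168 171 171 172 171 168 162 156 155 152 153 153
 151 150 150 149 150 151 154 154 154 156 154 154 150 140 144 178 208 220
 221 219 219 214 210 198 178 156 147 142 133 115]
158 [137 138 137 141 151 162 170 171 171 171 171 168 160 153 153 154 151 150
 151 150 150 147 150 152 155 154 156 155 154 155 153 152 144 138 137 139
 145 166 184 186 184 174 153 125 115 113 112 103]
L [0.04011383 0.56647735] 85
R [0.02238842 0.63636572] 54
```

Run:
```python
from h import *
f=np.load("w1.npz");c=[f[k] for k in f.files]
X=np.array([.999,-.0436,0]);Y=np.array([.0436,.999,0]);M=np.array([.598,-.091,0]);Z=np.array([0,0,1])
g=lambda x,y,z:M+X*x+Y*y+Z*z
print(proj(c,[g(a,b,.092) for a in(.024,.036) for b in (.0845,.1105)]).round(1), "obs top: cols 271-281, rows ~136/140-158")
print("toe",proj(c,[g(0.01,b,.045) for b in(.094,.101)]).round(1),"obs 140-146; flare",proj(c,[g(a,.015,.063) for a in(-.017,.017)]).round(1))
t=g(.03,.0975,.062);print(t)
to(*t,-2.5)
```

```text
[[267.7 161.5]
 [268.1 137.6]
 [278.7 161.6]
 [279.3 137.6]] obs top: cols 271-281, rows ~136/140-158
toe [[254.8 147.3]
 [254.8 141.6]] obs 140-146; flare [[232.9 212.3]
 [260.1 212.4]]
[0.632221  0.0050945 0.062    ]
shift [ 32.8  22.9 188. ] turn [-0.13 -0.05  0.3 ]
```

```bash
python3 -m jog '[[[34,25,40],[0,0,0.3],0.5],[[34,25,80],[0,0,0.3],0.5],[[34,25,115],[0,0,0.3],0.5],[[34,25,150],[0,0,0.3],0.5],[[34,25,175],[0,0,0.3],0.5],[[34,25,188],[0,0,0.3],0.5],[[34,25,188],[0,0,0.3],0.5],[[34,25,188],[0,0,0.3],1],[[34,25,188],[0,0,0.3],1],[[34,25,188],[0,0,0.3],1],[[34,25,188],[0,0,0.3],1],[[34,25,188],[0,0,0.3],1]]'
```

```text
time_s: 2.82
position: [0.637, 0.0046, 0.0643]
tcp_rot: [[0.045, 0.999, 0.003], [0.999, -0.045, -0.0], [-0.0, 0.003, -1.0]]
force: [-0.1, -0.1, -0.1]
opening: 0.207
```

```bash
python3 -m jog '[[[0,0,0],[0,0,0],1],[[0,0,0],[0,0,0],1],[[0,0,0],[0,0,0],1],[[0,0,0],[0,0,0],1]]';  python3 -m jog '[[[0,6,0],[0,0,0],1],[[0,12,0],[0,0,0],1],[[0,18,0],[0,0,0],1],[[0,24,0],[0,0,0],1],[[0,30,0],[0,0,0],1],[[0,35,0],[0,0,0],1],[[0,38,0],[0,0,0],1],[[0,40,0],[0,0,0],1],[[0,42,0],[0,0,0],1],[[0,42,0],[0,0,0],1]]'
```

```text
time_s: 3.15
position: [0.6361, 0.0047, 0.0636]
tcp_rot: [[0.044, 0.999, 0.0], [0.999, -0.044, -0.0], [-0.0, 0.0, -1.0]]
force: [-2.4, -0.3, 6.2]
opening: 0.137
time_s: 3.98
position: [0.6717, 0.0033, 0.0635]
tcp_rot: [[0.043, 0.999, -0.014], [0.999, -0.043, 0.001], [-0.0, -0.014, -1.0]]
force: [-14.5, -0.0, 14.6]
opening: 0.137
```

```bash
python3 -m jog '[[[0,2,0],[0,0,0],1],[[0,4,0],[0,0,0],1],[[0,4,0],[0,0,0],1],[[0,4,0],[0,0,0],1]]'
```

```text
time_s: 4.32
position: [0.6717, 0.0033, 0.0634]
tcp_rot: [[0.043, 0.999, -0.023], [0.999, -0.043, 0.001], [0.0, -0.023, -1.0]]
force: [-20.8, -0.8, 19.2]
opening: 0.139
```

```bash
python3 -m jog '[[[0,-3,0],[0,0,0],0.6],[[0,-5,0],[0,0,0],0.6],[[0,-5,0],[0,0,0],0.6],[[0,-5,-20],[0,0,0],0.6],[[0,-5,-60],[0,0,0],0.6],[[0,-5,-100],[0,0,0],0.6],[[0,-5,-140],[0,0,0],0.6]]'; python3 -c "
from h import *
to(.458,.19,.25,-0.5)"
```

```text
time_s: 4.9
position: [0.6776, 0.0028, 0.2035]
tcp_rot: [[0.045, 0.999, 0.0], [0.999, -0.045, 0.0], [0.0, 0.0, -1.0]]
force: [1.1, -0.1, 0.5]
opening: 0.394
shift [ 177.1 -227.8  -46.5] turn [ 0.02 -0.01 -2.07]
```

```bash
python3 -m jog '[[[177,-228,-46],[0,0,-2],0.5],[[177,-228,-46],[0,0,-2],0.5],[[177,-228,-46],[0,0,-2],0.5],[[177,-228,-46],[0,0,-2],0.5],[[177,-228,-46],[0,0,-2],0.5],[[177,-228,-46],[0,0,-2],0.5],[[177,-228,-46],[0,0,-2],0.5],[[177,-228,-46],[0,0,-2],0.5],[[177,-228,-46],[0,0,-2],0.5],[[177,-228,-46],[0,0,-2],0.5]]'; python3 -c "
from h import *
np.savez('w2',*cam('wrist'))
i=vision.capture('wrist');cv2.imwrite('pics/w2.png',i[:,:,::-1]);cv2.imwrite('pics/w2b.png',cv2.resize(i[:,:,::-1],(800,600),interpolation=cv2.INTER_CUBIC))"
```

```text
time_s: 5.73
position: [0.4586, 0.1901, 0.2491]
tcp_rot: [[0.009, 1.0, 0.003], [1.0, -0.009, 0.0], [0.0, 0.003, -1.0]]
force: [0.8, -0.1, 0.0]
opening: 0.506
```

View pics/w2b.png

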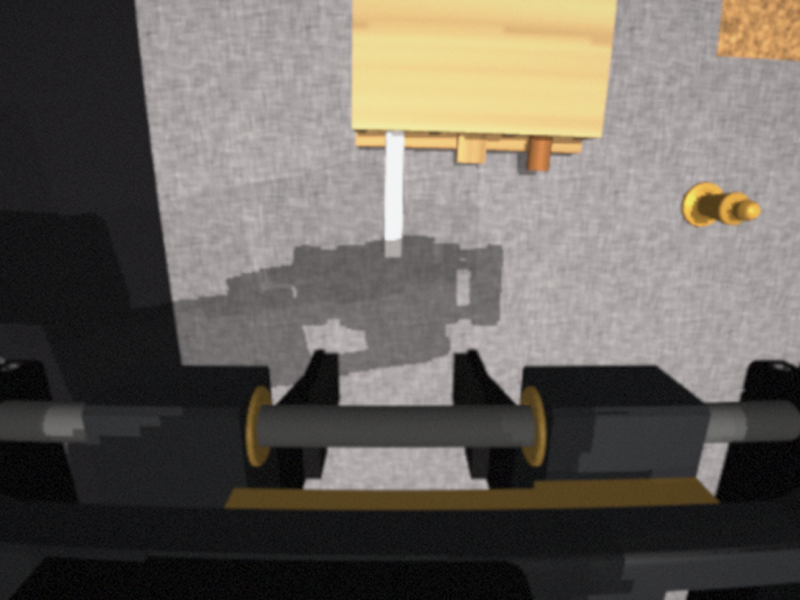

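Run:
```python
from h import *
t=cv2.imread("pics/w2.png");f=np.load("w2.npz");c=[f[k] for k in f.files]
v=cv2.cvtColor(t,cv2.COLOR_BGR2HSV)[...,2].astype(float)
P=[]
for y in range(88,150):
    r=v[y,238:266];w=np.clip((r-205)/30,0,1);P.append(((w*np.arange(238,266)).sum()/w.sum(),y))
W=onz(c,P,.038);g=np.polyfit(W[:,1],W[:,0],1);print(g,np.degrees(np.arctan(g[0])),(W[:,0]-np.polyval(g,W[:,1])).std())
print("end",v[150:170,250:253].mean(1).round())
print("front",onz(c,[[252,164]],.038)[0],"rackface",onz(c,[[252,84.5]],.06)[0],onz(c,[[230,83.5],[384,86.5]],.06))
w=v[130,238:266];print(w)
```

```text
[0.02446474 0.45258829] 1.4014467741433534 0.0006073097536096876
end [245. 245. 242. 225. 190. 175. 176. 176. 175. 176. 176. 175. 175. 169.
 144. 111.  98.  96.  99. 104.]
front [0.45864929 0.1980268  0.038     ] rackface [0.45957496 0.29300384 0.06      ] [[0.43482601 0.2943383  0.06      ]
 [0.61035947 0.29100169 0.06      ]]
[164. 170. 166. 165. 164. 170. 176. 190. 223. 240. 245. 245. 245. 246.
 245. 246. 245. 245. 241. 211. 164. 167. 168. 169. 171. 168. 167. 163.]
```

```bash
python3 -c "
from h import *
to(.459,.262,.018,-1.4)"
```

```text
shift [ 72.3  -1.3 230.8] turn [ 0.14 -0.01  0.82]
```

```bash
python3 -m jog '[[[36,-1,20],[0,0,0.8],0.5],[[72,-1,50],[0,0,0.8],0.5],[[72,-1,90],[0,0,0.8],0.5],[[72,-1,130],[0,0,0.8],0.5],[[72,-1,170],[0,0,0.8],0.5],[[72,-1,205],[0,0,0.8],0.5],[[72,-1,222],[0,0,0.8],0.5],[[72,-1,231],[0,0,0.8],0.5],[[72,-1,231],[0,0,0.8],0.5],[[72,-1,231],[0,0,0.8],0.5]]' ; python3 -m jog '[[[0,0,0],[0,0,0],1],[[0,0,0],[0,0,0],1],[[0,0,0],[0,0,0],1],[[0,0,0],[0,0,0],1],[[0,0,0],[0,0,0],1],[[0,0,0],[0,0,0],1],[[0,0,0],[0,0,0],1],[[0,0,0],[0,0,0],1]]'
```

```text
time_s: 6.62
position: [0.4582, 0.2615, 0.0174]
tcp_rot: [[0.025, 1.0, 0.001], [1.0, -0.025, 0.0], [0.0, 0.001, -1.0]]
force: [0.4, -0.2, 0.9]
opening: 0.499
time_s: 7.28
position: [0.4573, 0.2621, 0.0181]
tcp_rot: [[0.024, 1.0, 0.001], [1.0, -0.024, 0.0], [0.0, 0.001, -1.0]]
force: [-0.6, 0.2, 4.6]
opening: 0.155
```

```bash
python3 -m jog '[[[-8,0,-1],[0,0,0],1],[[-20,0,-1],[0,0,0],1],[[-36,0,-1],[0,0,0],1],[[-52,0,-1],[0,0,0],1],[[-68,0,-1],[0,0,0],1],[[-84,0,-1],[0,0,0],1],[[-100,0,-1],[0,0,0],1],[[-114,0,-1],[0,0,0],1],[[-122,0,-1],[0,0,0],1],[[-126,0,-1],[0,0,0],1],[[-126,0,-1],[0,0,0],1]]' ; python3 -m jog '[[[0,0,-15],[0,0,0],1],[[0,0,-40],[0,0,0],1],[[0,0,-70],[0,0,0],1],[[0,0,-100],[0,0,0],1],[[0,0,-125],[0,0,0],1],[[0,0,-132],[0,0,0],1],[[0,0,-132],[0,0,0],1]]'
python3 -c "
from h import *
np.savez('w3',*cam('wrist'))
i=vision.capture('wrist');cv2.imwrite('pics/w3.png',i[:,:,::-1]);cv2.imwrite('pics/w3b.png',cv2.resize(i[:,:,::-1],(800,600),interpolation=cv2.INTER_CUBIC))"
```

```text
time_s: 8.2
position: [0.4535, 0.1349, 0.0184]
tcp_rot: [[0.025, 1.0, -0.001], [1.0, -0.025, -0.0], [-0.0, -0.001, -1.0]]
force: [0.4, -0.4, -0.5]
opening: 0.158
time_s: 8.78
position: [0.4551, 0.1366, 0.1524]
tcp_rot: [[0.023, 1.0, 0.005], [1.0, -0.023, 0.0], [0.0, 0.005, -1.0]]
force: [-0.4, -0.2, -1.4]
opening: 0.155
```

View pics/w3b.png

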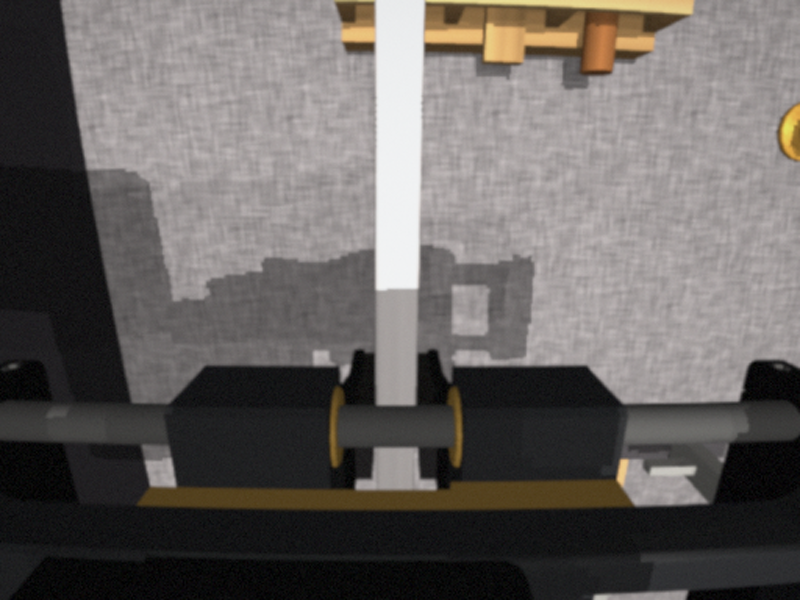

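Run:
```python
from h import *
f=np.load("w3.npz");c=[f[k] for k in f.files];i=np.array([0.4551,.1366,.1524])
x=np.array([1,-.0244,0]);y=np.array([.0244,1,0])
for b in (.03,.06,.08,.1): print(b,proj(c,[i+y*b+x*a+[0,0,.020] for a in(-.007,.007)]).round(1).tolist())
v=cv2.cvtColor(cv2.imread("pics/w3.png"),cv2.COLOR_BGR2HSV)
for r in (5,50,100,150,180): print(r,np.where((v[r,225:285,2]>225)&(v[r,225:285,1]<20))[0][[0,-1]]+225)
to(.6018,-.0016,.13,-2.5)
```

```text
0.03 [[238.5, 204.8], [266.1, 204.8]]
0.06 [[237.8, 145.3], [267.0, 145.3]]
0.08 [[237.3, 101.9], [267.6, 102.0]]
0.1 [[236.8, 55.7], [268.2, 55.8]]
5 [241 270]
50 [241 269]
100 [241 268]
150 [241 267]
180 [241 266]
shift [-134.6  151.    21.1] turn [ 0.09 -0.01  1.19]
```

```bash
python3 -m jog '[[[-135,150,0],[0,0,1.2],1],[[-135,150,0],[0,0,1.2],1],[[-135,150,0],[0,0,1.2],1],[[-135,150,0],[0,0,1.2],1],[[-135,150,0],[0,0,1.2],1],[[-135,150,0],[0,0,1.2],1],[[-135,150,21],[0,0,1.2],1],[[-135,150,21],[0,0,1.2],1],[[-135,150,21],[0,0,1.2],1]]';python3 -c "
from h import *
to(.6014,-.0016,.05,-2.5)"
```

```text
time_s: 9.58
position: [0.5978, -0.0018, 0.1263]
tcp_rot: [[0.044, 0.999, -0.008], [0.999, -0.044, 0.002], [0.001, -0.008, -1.0]]
force: [0.2, -0.6, -1.1]
opening: 0.153
shift [ 0.3  4.2 76.3] turn [-0.45 -0.07 -0.05]
```

```bash
python3 -m jog '[[[0,0,20],[0,0,0],1],[[0,0,45],[0,0,0],1],[[0,0,60],[0,0,0],1],[[0,0,60],[0,0,0],1],[[0,0,60],[0,0,0],1],[[0,0,60],[0,0,0],1]]';python3 -c "
from h import *
to(.6014,-.0016,.029,-2.5)
np.savez('w4',*cam('wrist'))
i=vision.capture('wrist');cv2.imwrite('pics/w4.png',i[:,:,::-1]);cv2.imwrite('pics/w4b.png',cv2.resize(i[:,:,::-1],(800,600),interpolation=cv2.INTER_CUBIC))"
```

```text
time_s: 10.08
position: [0.6012, -0.0022, 0.0705]
tcp_rot: [[0.044, 0.999, 0.001], [0.999, -0.044, -0.0], [-0.0, 0.001, -1.0]]
force: [0.9, -0.0, -1.2]
opening: 0.155
shift [ 0.6  0.1 41.5] turn [ 0.08  0.01 -0.02]
```

View pics/w4b.png

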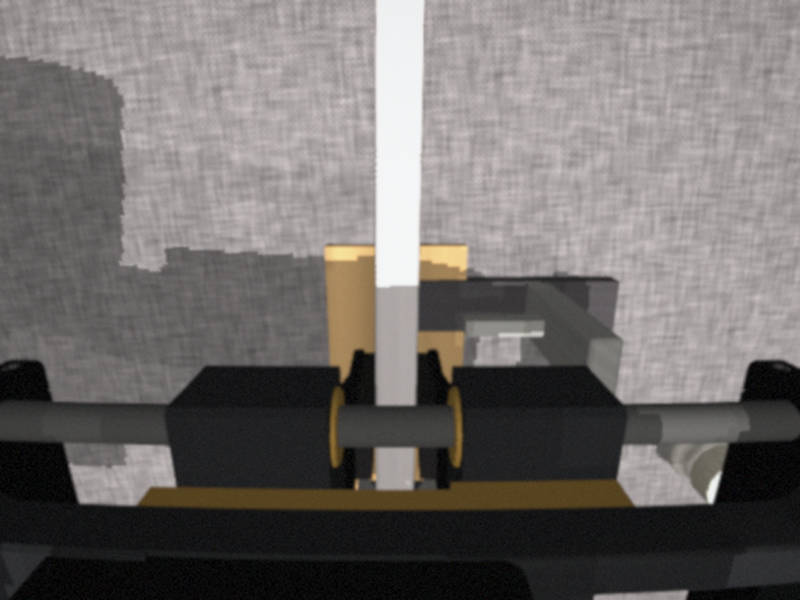

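Run:
```python
from h import *
f=np.load("w4.npz");c=[f[k] for k in f.files]
t=cv2.imread("pics/w4.png");h=cv2.cvtColor(t,cv2.COLOR_BGR2HSV).astype(float);s=h[...,1]
for r in (162,170,190,205):
    a=cv2.GaussianBlur(s,(0,0),.7)[r];g=np.diff(a);L=200+np.argmax(g[200:225])+.5;Rr=285+np.argmin(g[285:308])+.5
    b=np.where(s[r,232:275]<25)[0]; bl,br=232+b[0],232+b[-1]+1
    q=onz(c,[[L,r],[Rr,r]],.008);w=onz(c,[[bl,r],[br,r]],.0705+.020)
    print(r,L,Rr,q[:,0],q.mean(0)[:2],"bar",bl,br,w[:,0],w.mean(0)[:2])
a=s[:,220:228].mean(1);k=145+np.argmax(np.diff(a)[145:165])+.5;a2=s[:,280:295].mean(1);k2=145+np.argmax(np.diff(a2)[145:165])+.5
print("base end",k,k2,onz(c,[[224,k],[287,k2]],.008))
```

```text
162 206.5 298.5 [0.56771191 0.63840008] [0.60305599 0.03488432] bar 241 268 [0.59814841 0.61125769] [0.60470305 0.04959733]
170 207.5 298.5 [0.56794893 0.63838318] [0.60316606 0.02860279] bar 241 268 [0.59793158 0.61113755] [0.60453456 0.04563882]
190 208.5 304.5 [0.56735764 0.64310581] [0.60523172 0.01240971] bar 241 275 [0.59737294 0.61432428] [0.60584861 0.03540561]
205 209.5 286.5 [0.5670865  0.62871515] [5.97900824e-01 2.46084030e-04] bar 241 275 [0.59693735 0.61414245] [0.6055399  0.02752475]
base end 156.5 155.5 [[0.58147024 0.04007511 0.008     ]
 [0.62961196 0.03872666 0.008     ]]
```

```bash
python3 -m jog '[[[3,-0.8,10],[0,0,0],1],[[3,-0.8,22],[0,0,0],1],[[3,-0.8,32],[0,0,0],1],[[3,-0.8,38],[0,0,0],1],[[3,-0.8,41],[0,0,0],1],[[3,-0.8,41],[0,0,0],1],[[3,-0.8,41],[0,0,0],1]]'
```

```text
time_s: 10.72
position: [0.5997, 0.0005, 0.0282]
tcp_rot: [[0.045, 0.999, -0.001], [0.999, -0.045, 0.0], [0.0, -0.001, -1.0]]
force: [-0.5, -1.0, -1.1]
opening: 0.157
```

```bash
python3 -m jog '[[[-5,0,0],[0,0,0],1],[[-10,0,0],[0,0,0],1],[[-15,0,0],[0,0,0],1],[[-20,0,0],[0,0,0],1],[[-20,0,0],[0,0,0],1]]'; python3 -m jog '[[[-5,0,0],[0,0,0],1],[[-10,0,0],[0,0,0],1],[[-15,0,0],[0,0,0],1],[[-20,0,0],[0,0,0],1],[[-20,0,0],[0,0,0],1]]'
```

```text
time_s: 11.13
position: [0.5992, -0.0209, 0.0287]
tcp_rot: [[0.046, 0.999, 0.0], [0.999, -0.046, -0.0], [-0.0, 0.0, -1.0]]
force: [0.2, -0.7, -0.4]
opening: 0.157
time_s: 11.55
position: [0.5985, -0.0408, 0.0287]
tcp_rot: [[0.045, 0.999, 0.001], [0.999, -0.045, -0.001], [-0.001, 0.001, -1.0]]
force: [0.5, -0.8, -1.4]
opening: 0.157
```

```bash
python3 -m jog '[[[-5,0,0],[0,0,0],1],[[-9,0,0],[0,0,0],1],[[-9,0,0.8],[0,0,0],1],[[-9,0,0.8],[0,0,0],1],[[-9,0,0.8],[0,0,0],0.6],[[-9,0,0.8],[0,0,0],0.6],[[-9,0,0.8],[0,0,0],0.6],[[-9,0,0.8],[0,0,0],0.6],[[-9,0,0.8],[0,0,0],0.6],[[-9,0,0.8],[0,0,0],0.6],[[-9,0,0.8],[0,0,0],0.6]]';  python3 -m jog '[[[0,0,-15],[0,0,0],0.6],[[0,0,-35],[0,0,0],0.6],[[0,0,-60],[0,0,0],0.6],[[40,0,-75],[0,0,0],0.6],[[80,0,-75],[0,0,0],0.6],[[100,0,-75],[0,0,0],0.6],[[100,0,-75],[0,0,0],0.6],[[100,0,-75],[0,0,0],0.6]]'
python3 -c "
from h import *
np.savez('w5',*cam('wrist'))
i=vision.capture('wrist');j=vision.capture('top')
cv2.imwrite('pics/w5.png',i[:,:,::-1]);cv2.imwrite('pics/t5.png',j[:,:,::-1])
cv2.imwrite('pics/w5b.png',np.vstack([cv2.resize(i[:240,80:430,::-1],(700,480)),cv2.resize(j[180:215,200:340,::-1],(700,115),interpolation=cv2.INTER_CUBIC)[:,:]]))"
```

```text
time_s: 12.47
position: [0.5977, -0.0483, 0.0278]
tcp_rot: [[0.044, 0.999, -0.0], [0.999, -0.044, 0.0], [0.0, -0.0, -1.0]]
force: [0.4, -0.1, -0.7]
opening: 0.397
time_s: 13.13
position: [0.602, 0.0526, 0.1029]
tcp_rot: [[0.042, 0.999, -0.0], [0.999, -0.042, -0.0], [-0.0, 0.0, -1.0]]
force: [-0.3, 0.7, 0.4]
opening: 0.398
```

View pics/w5b.png

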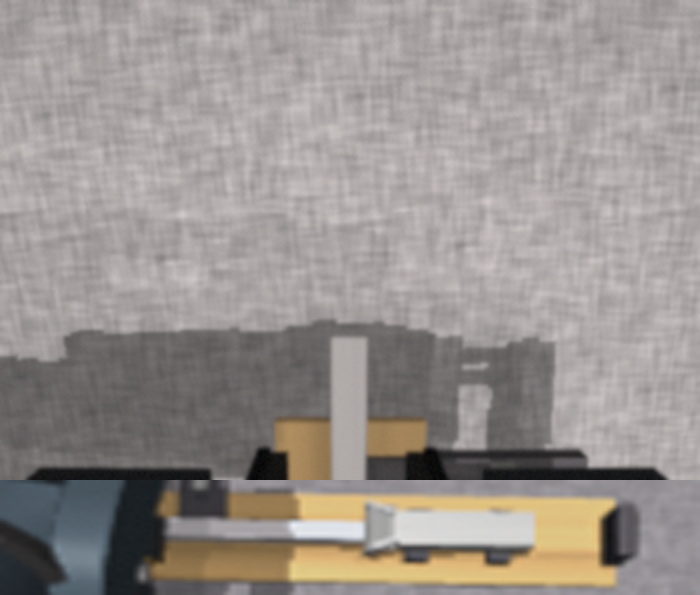

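Run:
```python
from h import *
f=np.load("w5.npz");c=[f[k] for k in f.files]
print("tail",onz(c,[[80+348/2,168.5]],.047), onz(c,[[80+349/2,220]],.047))
to(.5998,.052,.028,-2.5)
```

```text
tail [[0.60465554 0.08586414 0.047     ]] [[0.60336768 0.04457084 0.047     ]]
shift [ 1.1 -2.4 74.6] turn [-0.02  0.03 -0.06]
```

```bash
python3 -m jog '[[[0,0,25],[0,0,0],0.6],[[0,0,50],[0,0,0],0.6],[[0,0,67],[0,0,0],0.6],[[0,0,74],[0,0,0],0.6],[[0,0,74],[0,0,0],0.6],[[0,0,74],[0,0,0],1],[[0,0,74],[0,0,0],1],[[0,0,74],[0,0,0],1],[[0,0,74],[0,0,0],1],[[0,0,74],[0,0,0],1],[[0,0,74],[0,0,0],1],[[0,0,74],[0,0,0],1]]'
```

```text
time_s: 14.23
position: [0.6029, 0.0514, 0.0298]
tcp_rot: [[0.044, 0.999, 0.002], [0.999, -0.044, -0.0], [-0.0, 0.002, -1.0]]
force: [-0.3, -0.4, 6.0]
opening: 0.155
```

```bash
python3 -m jog '[[[-5,0,0],[0,0,0],1],[[-12,0,0],[0,0,0],1],[[-20,0,0],[0,0,0],1],[[-28,0,0],[0,0,0],1],[[-36,0,0],[0,0,0],1],[[-42,0,0],[0,0,0],1],[[-45,0,0],[0,0,0],1],[[-45,0,0],[0,0,0],1]]'
```

```text
time_s: 14.9
position: [0.6012, 0.0066, 0.0299]
tcp_rot: [[0.045, 0.999, 0.002], [0.999, -0.045, 0.001], [0.001, 0.002, -1.0]]
force: [-0.5, 1.2, 7.1]
opening: 0.153
```

```bash
python3 -m jog '[[[-6,0,0],[0,0,0],1],[[-13,0,0],[0,0,0],1],[[-20,0,0],[0,0,0],1],[[-27,0,0],[0,0,0],1],[[-33,0,0],[0,0,0],1],[[-36,0,0],[0,0,0],1],[[-36,0,0],[0,0,0],1]]'; python3 -m jog '[[[-2,0,0],[0,0,0],1],[[-4,0,0],[0,0,0],1],[[-6,0,0],[0,0,0],1],[[-8,0,0],[0,0,0],1],[[-8,0,0],[0,0,0],1]]'
```

```text
time_s: 15.48
position: [0.5995, -0.0293, 0.0299]
tcp_rot: [[0.045, 0.999, 0.002], [0.999, -0.045, 0.001], [0.001, 0.002, -1.0]]
force: [-0.7, 0.9, 6.1]
opening: 0.157
time_s: 15.9
position: [0.5991, -0.034, 0.0299]
tcp_rot: [[0.047, 0.999, 0.002], [0.999, -0.047, 0.005], [0.005, 0.002, -1.0]]
force: [1.2, 11.3, 6.2]
opening: 0.156
```

```bash
python3 -m jog '[[[-8,0,0],[0,0,0],0.6],[[-8,0,0],[0,0,0],0.6],[[-8,0,0],[0,0,0],0.6],[[-8,0,0],[0,0,0],0.6],[[-8,0,0],[0,0,0],0.6],[[-8,0,-15],[0,0,0],0.6],[[-8,0,-45],[0,0,0],0.6],[[-8,0,-85],[0,0,0],0.6],[[-8,0,-100],[0,0,0],0.6],[[-8,0,-100],[0,0,0],0.6]]' ; python3 -c "
from h import *
to(.672,.004,.13,-2.5)"
```

```text
time_s: 16.73
position: [0.601, -0.0462, 0.1332]
tcp_rot: [[0.045, 0.999, 0.009], [0.999, -0.045, -0.002], [-0.002, 0.009, -1.0]]
force: [-0.2, -0.3, 0.6]
opening: 0.397
shift [53.4 68.7  3.7] turn [ 0.51  0.11 -0.06]
```

```bash
python3 -m jog '[[[27,34,0],[0,0,0],0.6],[[53,68,0],[0,0,0],0.6],[[53,69,0],[0,0,0],0.6],[[53,69,0],[0,0,0],0.6],[[53,69,0],[0,0,0],0.6]]'; python3 -c "
from h import *
to(.672,.004,.064,-2.5)
np.savez('w6',*cam('wrist'))
i=vision.capture('wrist');j=vision.capture('top')
cv2.imwrite('pics/w6.png',i[:,:,::-1]);cv2.imwrite('pics/t6.png',j[:,:,::-1])
cv2.imwrite('pics/w6b.png',np.vstack([cv2.resize(i[60:340,80:430,::-1],(600,480)),cv2.resize(j[180:215,200:340,::-1],(600,110),interpolation=cv2.INTER_CUBIC)]))"
```

```text
time_s: 17.15
position: [0.6676, 0.0047, 0.1271]
tcp_rot: [[0.044, 0.999, -0.004], [0.999, -0.044, 0.0], [-0.0, -0.004, -1.0]]
force: [-1.0, 0.5, -1.1]
opening: 0.4
shift [-0.5  4.7 63.1] turn [-0.23  0.   -0.  ]
```

View pics/w6b.png

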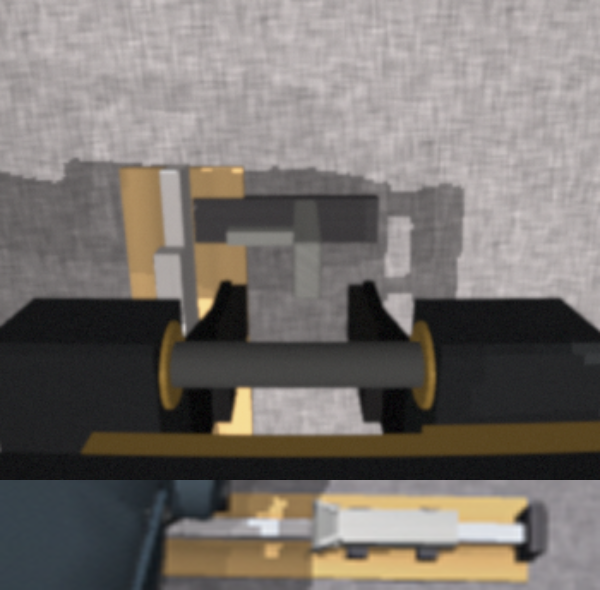

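```bash
python3 -m jog '[[[0,3,25],[0,0,0],0.6],[[0,3,50],[0,0,0],0.6],[[0,3,63],[0,0,0],0.6],[[0,3,63],[0,0,0],0.6],[[0,3,63],[0,0,0],1],[[0,3,63],[0,0,0],1],[[0,3,63],[0,0,0],1],[[0,3,63],[0,0,0],1],[[0,3,63],[0,0,0],1],[[0,3,63],[0,0,0],1]]'; python3 -m jog '[[[0,-6,0],[0,0,0],1],[[0,-12,0],[0,0,0],1],[[0,-18,0],[0,0,0],1],[[0,-24,0],[0,0,0],1],[[0,-30,0],[0,0,0],1],[[0,-33,0],[0,0,0],1],[[0,-33,0],[0,0,0],1]]'
```

```text
time_s: 18.08
position: [0.6717, 0.0043, 0.0671]
tcp_rot: [[0.044, 0.999, -0.001], [0.999, -0.044, -0.0], [-0.0, -0.001, -1.0]]
force: [-3.0, -0.4, 6.0]
opening: 0.133
time_s: 18.67
position: [0.6392, 0.0055, 0.067]
tcp_rot: [[0.044, 0.999, 0.002], [0.999, -0.044, -0.001], [-0.001, 0.002, -1.0]]
force: [0.4, -0.5, 7.0]
opening: 0.134
```

Past the bar's tail, no jam. Finish to the shut stop.

```bash
python3 -m jog '[[[0,-3,0],[0,0,0],1],[[0,-5,0],[0,0,0],1],[[0,-7,0],[0,0,0],1],[[0,-9,0],[0,0,0],1],[[0,-10,0],[0,0,0],1],[[0,-10,0],[0,0,0],1],[[0,-10,0],[0,0,0],1]]'
```

```text
time_s: 19.25
position: [0.6317, 0.0058, 0.0671]
tcp_rot: [[0.045, 0.999, 0.006], [0.999, -0.045, -0.001], [-0.001, 0.006, -1.0]]
force: [5.1, -0.6, 4.6]
opening: 0.135
```

```bash
python3 -m jog '[[[0,0,0],[0,0,0],0.6],[[0,0,0],[0,0,0],0.6],[[0,0,0],[0,0,0],0.6],[[0,0,0],[0,0,0],0.6],[[0,0,0],[0,0,0],0.6],[[0,0,-30],[0,0,0],0.6],[[0,0,-70],[0,0,0],0.6],[[0,0,-110],[0,0,0],0.6],[[20,0,-150],[0,0,0],0.6],[[40,0,-170],[0,0,0],0.6],[[40,0,-170],[0,0,0],0.6],[[40,0,-170],[0,0,0],0.6]]'; python3 -c "
from h import *
i=vision.capture('wrist');j=vision.capture('top')
cv2.imwrite('pics/w7b.png',np.vstack([cv2.resize(i[60:340,80:430,::-1],(600,480)),cv2.resize(j[180:215,200:340,::-1],(600,110),interpolation=cv2.INTER_CUBIC)]))"
```

```text
time_s: 20.25
position: [0.631, 0.0471, 0.2371]
tcp_rot: [[0.043, 0.999, 0.002], [0.999, -0.043, -0.001], [-0.0, 0.002, -1.0]]
force: [-0.3, 0.1, -0.7]
opening: 0.399
```

View pics/w7b.png

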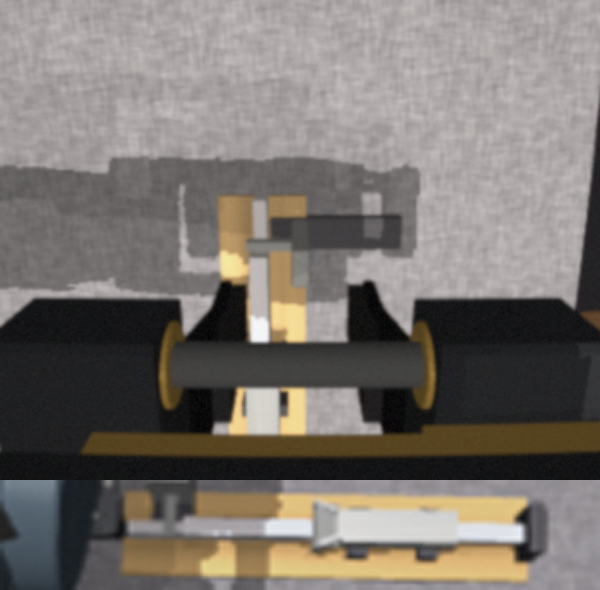

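The last picture shows the toe across the rail at (270,245), behind the bar's tail. In the top view the bar reaches the stop, and the gripper is clear.

```bash
python3 -c "
from rig import bot
print(bot.hand_in())"
```

```text
the job is handed in; nothing more can be done
None
```

The bar is home in the guide tube with the keeper shut behind it, and I handed the job in at about 20 s of robot time. No verdict was reported.

**What I did:** I opened the keeper, drew the bar about 126 mm out of the rack, and laid it on the rail with its front roughly 24 mm inside the tube. After letting go, I took it again about 35 mm from its tail, fed it about 86 mm to the stop, and slid the keeper shut.

**Last checks:**
- **Bar home:** I felt about 11 N against the stop, at the position I had worked out beforehand. The top view shows the bar's front at the stop.
- **Keeper shut:** It travelled 40.0 mm back to a stop at about 5 N, and the wrist view shows its toe across the rail behind the bar's tail.
- **Gripper clear:** It was well above everything, with no contact force.

**What disagreed or went unchecked:**
- **Wrist camera:** It read about 1 to 2 mm too far in x, and I corrected for this using contacts and the top view.
- **Keeper opening:** It travelled only about 36 mm when I opened it, apparently because it started, or was nudged by the grasp, about 4 mm open. It did reach its open stop.
- **Feed overshoot:** I commanded 8 mm more feed than intended while letting go at the stop, so the fingers slid forward along the bar. The later pictures show no harm.
- **Bystanders:** I did not measure the bystanders again. I noticed no contact with any of them.

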